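# Hold the watch-case vice open at its mark

### The job

Free the sliding jaw of the watch-case vice by turning its black clamp knob clockwise to its stop, and leave the knob there. Then pull the blue handle out against the spring until the black pointer stands beside the red marker, within the marker's width, and finish while still holding the handle there, so that I can set the watch case between the jaws. Leave everything else on the bench where it is.

Things in the scene. Friction and masses are not known exactly. Their poses are not given: they have to be found in the camera images.
- vice: aluminium watch-case vice, fixed to the bench: base plate 230 x 165 x 16 mm. Origin on the bench surface under the slide's centre line; z up; the plate spans x -130 to +100 and y -60 to +105 mm in this frame. The slide is pulled out along this frame's -x, roughly towards the robot. A fixed grey jaw (64 mm wide, top at z 50 mm) stands at x = +85 mm; the clamp knob on its bracket (x -15 to +55, y 35 to 101 mm, top at z 34 mm) at x = 20, y = 68 mm
- pull (a point): centre of the blue upright handle of the slide: a rounded block 14 mm thick (along the vice's x), 36 mm wide (along y) and 64 mm high; this point is its centre, 61 mm above the bench; its axes are the vice's. It stands on a steel bar whose top is 30 mm above the bench, and at rest is at x = -60, y = 0 mm in the vice's frame. Can be gripped from above across its thickness or its width
- slide (a joint): how far the slide (handle, pointer and moving jaw together) is pulled out, m: 0 at rest, 0.060 at its end stop. A spring draws it back: 4 N at 0, rising 1 N per 10 mm. While the clamp is locked a pin stops it after about 2.5 mm
- clamp (a joint): clamp knob angle, rad: 0 fully locked, grows clockwise seen from above, stop at 1.40. It starts between 0 and 0.3; the pin is clear of the slide from about 1.0. The knob stays where it is left (friction 0.04 N m)
- clamp_grip (a point): on the axis of the black clamp knob, at the height to grip it (71 mm above the bench, 7 mm below its top). The knob has an upright bar grip 42 mm long, 14 mm wide and 32 mm high above a round foot; at joint value 0 the bar lies along the vice's x
- pointer (a point): tip of the black pointer on the slide's -y side, 25 mm above the bench; at rest at x = -10, y = -38 mm in the vice's frame, and it moves with the slide
- marker: red marker block set on the vice's scale, 12 mm wide along the vice's x, 16 mm along y, 16 mm high; origin at the centre of its underside on the base plate (16 mm above the bench), axes along the vice's. It is set for a pull of 26 to 44 mm: the pointer must stand at the same x in the vice's frame as this origin, within its width. It does not move by itself
- tiers: bystander: four clear plastic stacking tiers, 150 x 150 mm, 150 mm high, origin under the centre
- loupe: bystander: chrome loupe on a steel stand, 185 mm high; foot 100 mm across, origin under the foot's centre; the loupe overhangs 120 mm towards +y
- screwdriver: bystander: red aluminium screwdriver, 150 mm long, lying loose; origin under its middle
- cup: bystander: white ceramic cup, 76 mm across, 80 mm high, origin under its centre
- blower: bystander: grey silicone blower, 66 mm across, 112 mm high, standing on end, origin under its centre
- watch: bystander: steel watch case, 40 mm across, 11 mm high, lying flat, origin under its centre; it is not to be moved by the robot

How it is judged (in metres and radians):
On the way, in this order (a step that is already met when the one before it is completed fails the run):
1. the clamp knob is turned free while the slide is still in (value of joint clamp above 1 rad and value of joint slide below 0.008 m), for 0.2 s.
2. the slide is pulled to the red marker by the handle (x of pointer in the frame of marker between -0.006 and 0.006 m and contact force between the fingers and blue_handle above 2 N and value of joint clamp above 1 rad), for 0.2 s.
At the end, for the whole second after the job is handed in: The pointer stands within 6 mm of the red marker's middle along the slide, at rest (under 10 mm/s), the fingers press on the blue handle with more than 2 N to hold it against the spring, and the clamp knob is still turned free (over 1.0 rad) (all of step 2 and velocity of joint slide between -0.01 and 0.01 m/s); the arm keeps its last pose, push and grip.
It fails at once if a bystander (screwdriver) is moved by more than 20 mm (distance of screwdriver from where it was at the start of the episode above 0.02 m).
It fails at once if a bystander (cup) is moved by more than 20 mm (distance of cup from where it was at the start of the episode above 0.02 m).
It fails at once if a bystander (blower) is moved by more than 20 mm (distance of blower from where it was at the start of the episode above 0.02 m).
It fails at once if a bystander (watch) is moved by more than 20 mm (distance of watch from where it was at the start of the episode above 0.02 m).
It fails at once if the tiers or the loupe are struck (over 3 N) (contact force between any of the arm, the fingers and tiers above 3 N or contact force between any of the arm, the fingers and loupe above 3 N).
It also fails if it takes over 45 s, if anything falls off the work surface, if the arm or the gripper's body presses on something with over 40 N, if the wrist force passes 120 N, or if a joint passes its speed limit or range.

### The arm

A 6-joint arm with a two-finger parallel gripper is mounted at the origin on the work surface. World frame = base frame: x ahead of the robot, y to its left, z up, the work surface at z = 0. Lengths are in m, angles in degrees, forces in N, time in s.
With the tool pointing down it reaches from about 0.325 to 0.85 m from the base axis. Payload 15.5 kg.
Tool frame: the origin (TCP) lies at the very end of the fingers, on their centre line; the grasp point (between the pads) lies arm.grip_depth behind it (arm.grip_depth is the distance from the TCP to the grasp point, in m); z points along the fingers, y is the direction in which the jaws open and shut (so a half turn about z gives the same grasp; the last joint's range is limited). The gripper opens to 91 mm and grips with 3 to 60 N. Pads are 32 mm wide; open, the fingers measure 118 mm over their backs; the gripper's body (76 mm by 178 mm) begins 60 mm behind the grasp point.
Start: joints at [-68.955, 28.281, 77.091, -0, 74.628, -5.472], TCP at [0.279, -0.559, 0.214] pointing down, gripper open.
Joint ranges: [-166.48, 166.48], [-47.26, 123.95], [12.59, 153.08], [-70.14, 250.14], [6.76, 159.57], [-176.63, 176.63]. Speed limits (degrees/s): [108.29, 108.29, 147.25, 172.46, 172.46, 172.46].

### API

Orientations are given as a 3x3 rotation matrix whose columns are the frame's x, y, z axes.
In Python, from rig import arm gives the robot as it stands. Calls block until the motion is done:
- arm.move_to(position, orientation): joint-space move of the TCP to a pose.
- arm.move_l(position, orientation=None, feed=0.15): straight line of the TCP; orientation=None keeps the orientation; feed is the mean speed in m/s.
- arm.move_joints(angles): joint-space move.
- arm.grip(opening): finger opening in m; the grip force is fixed at half the most; returns when the fingers have stopped.
- arm.sleep(seconds).
- arm.solve_ik(position, orientation): joint angles nearest the present ones, or None.
- arm.snapshot(name): name is "scene" or "side" or "wrist"; returns the picture (384x512x3 uint8, red, green, blue); there is no depth.
- arm.get_calibration(name): a dict with "intrinsics" (3x3 intrinsics, pixels), "cam_to_world" (4x4, takes a point from camera to world coordinates). Camera axes: x right, y down, z forward; pixel columns grow to the right and rows downward; lengths in m; the calibration is good to about 2 mm. A picture is of the moment at which its call begins: read the wrist's pose just before it. get_calibration takes no time and is no camera call; for the wrist camera it gives the pose at the moment of the call.
A pose or a line that the arm cannot do raises arm.Unreachable and nothing moves.
- arm.sign_off(): hands the job in, once; it reports no verdict.
Readings, each from a call of its own:
- arm.current_t(): time.
- arm.current_joint_positions(): joint angles.
- arm.current_dq(): joint speeds.
- arm.current_tau(): joint torques, N m.
- arm.current_ee_pos(): TCP position.
- arm.current_tool_rot(): TCP orientation.
- arm.current_force(): force on the tool from outside, world axes, zero at the start.
- arm.current_torque(): the same for the moment, N m.
- arm.current_width(): finger opening in m.
Only numpy, scipy, OpenCV 4.12 (cv2) and the standard library are available. Lean on these libraries where they do the work, as an engineer would, in place of code of your own. Each camera call takes 0.05 s, during which the arm holds its last target.

## Working session

There is one attempt and no reset: what is moved stays moved. The work goes in short steps, each a Python script; the robot and the scene stay as the last script left them, time stands still between calls to the robot, and variables do not carry over. Pictures are saved under pics/ and viewed, and the job is handed in when it is done.

```bash
ls; mkdir -p pics
python3 - <<'E'
from rig import arm
import cv2,numpy as np
for n in ["scene","side","wrist"]:
    im=arm.snapshot(n); cv2.imwrite(f"pics/{n}0.png",im[:,:,::-1])
    c=arm.get_calibration(n); print(n,np.round(c["intrinsics"],1).tolist(),np.round(c["cam_to_world"],3).tolist())
print(arm.grip_depth,arm.current_t(),arm.current_tool_rot())
E
```

```text
pics
scene [[422.3, 0.0, 252.5], [0.0, 422.3, 190.2], [0.0, 0.0, 1.0]] [[0.732, 0.451, -0.51, 1.083], [0.681, -0.475, 0.558, -0.699], [0.009, -0.756, -0.655, 0.904], [0.0, 0.0, 0.0, 1.0]]
side [[402.4, 0.0, 250.4], [0.0, 402.4, 194.2], [0.0, 0.0, 1.0]] [[-0.775, -0.47, 0.423, -0.029], [-0.632, 0.572, -0.522, 0.613], [0.004, -0.672, -0.741, 0.911], [0.0, 0.0, 0.0, 1.0]]
wrist [[339.6, 0.0, 256.2], [0.0, 339.6, 194.6], [0.0, 0.0, 1.0]] [[0.445, -0.867, -0.225, 0.34], [-0.896, -0.431, -0.111, -0.528], [-0.001, 0.251, -0.968, 0.386], [0.0, 0.0, 0.0, 1.0]]
0.0188 0.15 [[ 8.94810150e-01  4.46446736e-01 -3.27671905e-04]
 [ 4.46446844e-01 -8.94809716e-01  8.87193334e-04]
 [ 1.02880564e-04 -9.40157688e-04 -9.99999553e-01]]
```

View pics/scene0.png

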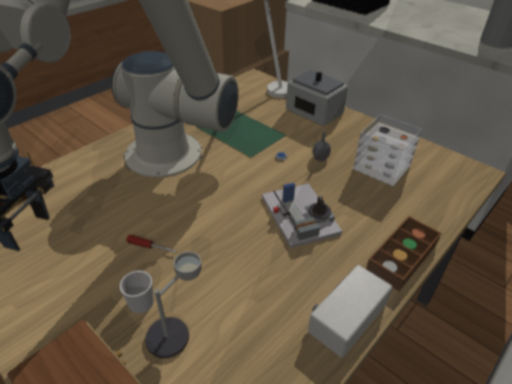

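View pics/side0.png

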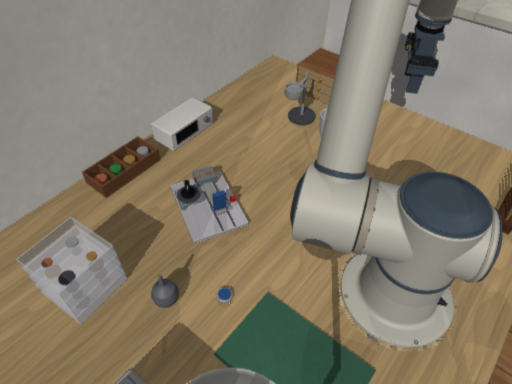

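View pics/wrist0.png

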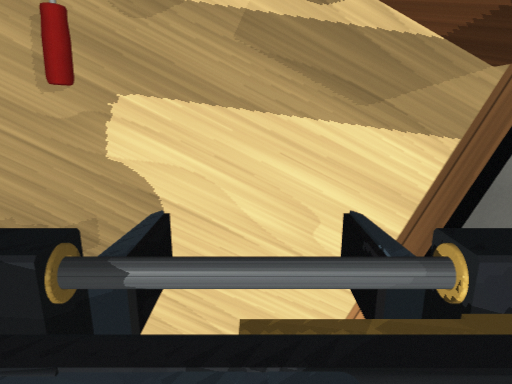

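The scene picture shows the vice around (300,215), the knob at about (318,208), the handle at about (288,192), the red marker at about (277,210), the blower at (321,150), the watch at (281,157) and the tiers at (388,150). Next I'll enlarge the view and compute rough positions.

```bash
cat > h.py <<'E'
import numpy as np,cv2
def ray(cal,u,v,z):
    K=cal["intrinsics"];T=cal["cam_to_world"]
    d=T[:3,:3]@np.linalg.inv(K)@[u,v,1]; o=T[:3,3]
    return o+d*(z-o[2])/d[2]
def proj(cal,P):
    K=cal["intrinsics"];T=cal["cam_to_world"]; P=np.atleast_2d(P)
    c=(P-T[:3,3])@T[:3,:3]; p=c@K.T; return p[:,:2]/p[:,2:]
E
python3 - <<'E'
from rig import arm
from h import *
im=cv2.imread("pics/scene0.png")[160:270,240:370]; cv2.imwrite("pics/sc_z.png",cv2.resize(im,None,fx=6,fy=5.4,interpolation=cv2.INTER_CUBIC))
im=cv2.imread("pics/side0.png")[150:260,150:270]; cv2.imwrite("pics/sd_z.png",cv2.resize(im,None,fx=6,fy=5.4,interpolation=cv2.INTER_CUBIC))
s=arm.get_calibration("scene");d=arm.get_calibration("side")
for n,u,v,z in [("knob",319,204,.078),("handle",288,186,.093),("blower",321,158,.02),("watch",281,157,.01),("tiers",385,170,.0),("loupe",188,262,.185)]: print(n,ray(s,u,v,z).round(3))
for n,u,v,z in [("knob",187,183,.078),("handle",220,193,.093),("blower",165,295,.03),("watch",225,295,.01)]: print(n,ray(d,u,v,z).round(3))
E
```

```text
knob [0.62  0.091 0.078]
handle [0.515 0.078 0.093]
blower [0.452 0.346 0.02 ]
watch [0.338 0.264 0.01 ]
tiers [0.64  0.466 0.   ]
loupe [ 0.584 -0.358  0.185]
knob [0.615 0.108 0.078]
handle [0.506 0.086 0.093]
blower [0.426 0.376 0.03 ]
watch [0.322 0.277 0.01 ]
```

View pics/sc_z.png

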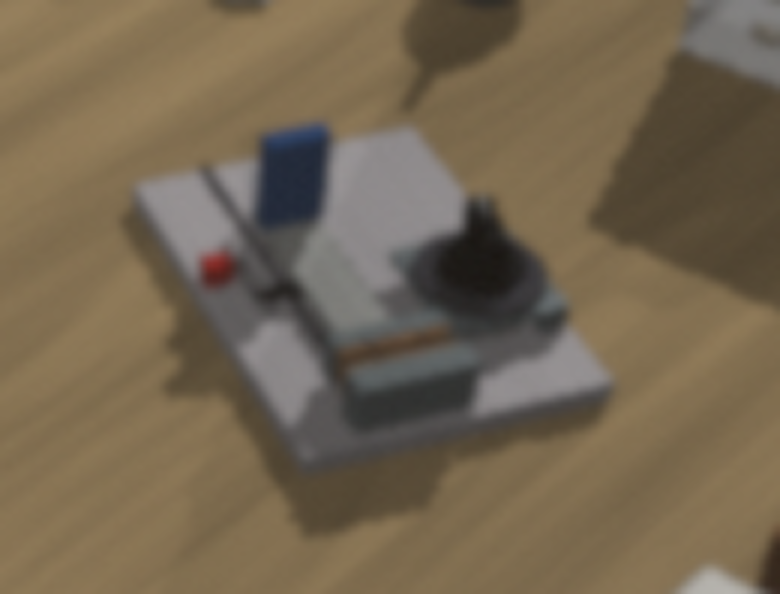

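View pics/sd_z.png

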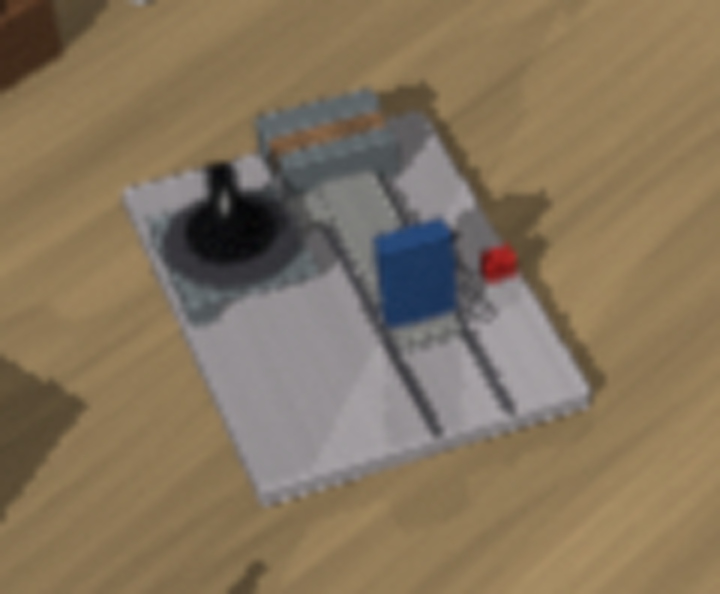

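The zooms show the plate corners, knob, handle and red marker clearly. I'll fit the vice pose from the four plate corners seen in both cameras.

```bash
cat > fit.py <<'E'
from h import *
from scipy.optimize import least_squares
C=np.array([[-130,-60,16],[100,-60,16],[100,105,16],[-130,105,16]])/1e3
def vice(p):
    x,y,a=p; R=np.array([[np.cos(a),-np.sin(a),0],[np.sin(a),np.cos(a),0],[0,0,1]]); return R,np.array([x,y,0])
def fit(obs,p0=(0.56,0.07,0.)):
    # obs list of (cal, Pvice, uv)
    def f(p):
        R,t=vice(p); return np.concatenate([(proj(c,P@R.T+t)-uv).ravel() for c,P,uv in obs])
    r=least_squares(f,p0); return r.x,r.fun
E
python3 - <<'E'
from rig import arm
from fit import *
s=arm.get_calibration("scene");d=arm.get_calibration("side")
us=np.array([[135,188],[303,455],[613,383],[410,128]])/[6,5.4]+[240,160]
ud=np.array([[590,402],[430,112],[125,190],[262,493]])/[6,5.4]+[150,150]
for o in ([(s,C,us)],[(d,C,ud)],[(s,C,us),(d,C,ud)]):
    p,r=fit(o); print(p.round(4),np.degrees(p[2]),r.round(1))
R,t=vice(p)
for n,q in [("pull",[-.06,0,.061]),("knob",[.02,.068,.071])]: print(n,(R@q+t).round(4))
E
```

```text
[ 0.5673  0.0571 -0.4806] -27.535453773396842 [-0.9 -1.1 -0.1  1.   0.6  0.3  0.4 -0.8]
[ 0.5569  0.0626 -0.4957] -28.39932677878255 [ 0.8 -0.6  0.  -0.   0.1 -0.2 -0.9  0.7]
[ 0.5621  0.0604 -0.4879] -27.954028958475853 [-1.2 -2.4 -1.1 -0.7 -0.3 -1.   0.1 -1.8  0.2 -2.3 -1.  -1.2 -0.8 -1.1
 -1.2 -0.7]
pull [0.5091 0.0885 0.061 ]
knob [0.6117 0.1111 0.071 ]
```

```bash
cat >> fit.py <<'E'
def toolR(ang): # tool x at world angle, z down
    c,s=np.cos(ang),np.sin(ang); return np.array([[c,s,0],[s,-c,0],[0,0,-1.]])
E
python3 - <<'E'
from rig import arm
from fit import *
p=(0.5621,0.0604,-0.4879); R,t=vice(p)
q=arm.current_ee_pos(); 
arm.move_l([q[0],q[1],.30],feed=.3)
tgt=R@np.array([-.12,.02,0])+t; tgt[2]=.24
print(tgt,arm.solve_ik(tgt,toolR(p[2])))
arm.move_to(tgt,toolR(p[2])); arm.sleep(.2)
c=arm.get_calibration("wrist"); im=arm.snapshot("wrist"); cv2.imwrite("pics/w1.png",im[:,:,::-1])
import pickle; pickle.dump(c,open("w1.pkl","wb"))
print(arm.current_t(),arm.current_joint_positions(),arm.current_ee_pos())
im=cv2.imread("pics/w1.png"); R_=proj(c,C@R.T+t); print(R_)
cv2.imwrite("pics/w1z.png",cv2.resize(im[0:300,80:480],None,fx=2,fy=2,interpolation=cv2.INTER_CUBIC))
E
```

```text
[0.46547713 0.13431902 0.24      ] [ 9.02963415e+00  1.53341731e+01  9.41727544e+01 -2.54444375e-14
  7.04930726e+01  1.26984245e+02]
3.3833 [ 8.99855138e+00  1.53388512e+01  9.41667186e+01 -1.97431304e-03
  7.04921255e+01  1.26976819e+02] [0.46561775 0.13406562 0.23999477]
[[322.18713767 175.84331423]
 [332.66501944 -45.93116111]
 [170.63530947 -45.62888829]
 [183.23255911 176.17423752]]
```

View pics/w1z.png

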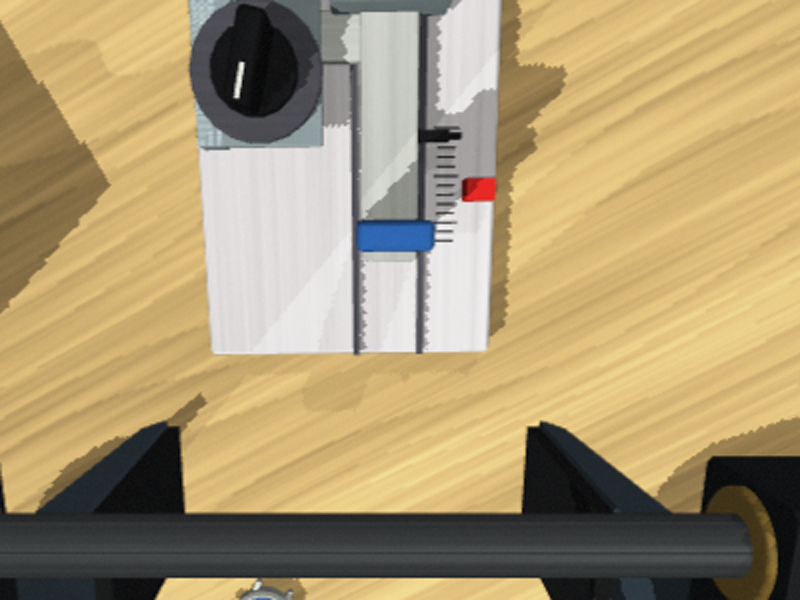

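The wrist view shows the handle top centred at zoom (396,236), i.e. pixel (278,118). The pointer tip is at zoom (461,134), the marker top at zoom (480,189) and the knob near zoom (255,62), with its bar slightly rotated. I'll move 70 mm forward to see the knob properly and fit from that picture too.

Run:
```python
from rig import arm
from fit import *
p=(0.5621,0.0604,-0.4879); R,t=vice(p)
tgt=R@np.array([-.05,.03,0])+t; tgt[2]=.24
arm.move_l(tgt,feed=.15); arm.sleep(.2)
c=arm.get_calibration("wrist"); im=arm.snapshot("wrist"); cv2.imwrite("pics/w2.png",im[:,:,::-1])
import pickle; pickle.dump(c,open("w2.pkl","wb"))
print(arm.current_t(),arm.current_joint_positions(),arm.current_ee_pos(),c["cam_to_world"][:3,3])
im=cv2.imread("pics/w2.png"); 
cv2.imwrite("pics/w2z.png",cv2.resize(im[0:225,100:400],None,fx=2.667,fy=2.667,interpolation=cv2.INTER_CUBIC))
```

```text
4.2583 [5.45545704e+00 2.01542057e+01 8.66515093e+01 2.47477405e-03
 7.31925405e+01 1.23379374e+02] [0.53141987 0.11063882 0.24019007] [0.59184952 0.07746236 0.41216976]
```

View pics/w2z.png

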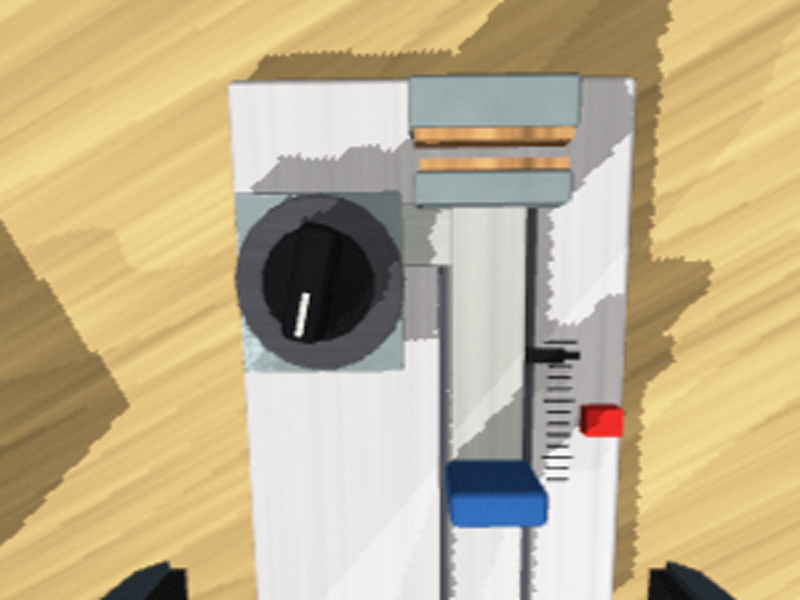

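This picture shows the far plate corners at zoom (231,83) and (633,80), the knob bar with its white line from (306,294) to (298,336), the pointer tip at (578,355) and the marker top centred near (603,421). I'll fit with both wrist views.

Run:
```python
from fit import *
import pickle
a=pickle.load(open("w1.pkl","rb"));b=pickle.load(open("w2.pkl","rb"))
z1=lambda u,v:np.array([u/2-.25+80,v/2-.25]); k=2.667; z2=lambda u,v:np.array([u/k-.3+100,v/k-.3])
obs=[(a,C[[0,3]],np.array([z1(488,350),z1(212,353)])),(b,C[[1,2]],np.array([z2(634,79),z2(230,83)]))]
p,r=fit(obs); print(p,np.degrees(p[2]),r.round(1))
R,t=vice(p)
inv=lambda P:((P-t)@R*1e3).round(1)
print("handle w1",inv(ray(a,*z1(396,236),.093)))
print("pointer w1",inv(ray(a,*z1(461,134),.025)),"w2",inv(ray(b,*z2(578,355),.025)))
print("marker w1", [inv(ray(a,*z1(u,v),.032)) for u,v in [(463,178),(496,178),(463,200),(496,200)]])
print("marker w2", [inv(ray(b,*z2(u,v),.032)) for u,v in [(583,405),(622,405),(583,435),(624,435)]])
w=[inv(ray(b,*z2(u,v),.078)) for u,v in [(306,294),(298,336)]]; print("line",w)
dv=w[0]-w[1]; print("clamp",-np.arctan2(dv[1],dv[0]))
print("foot ring c",inv(ray(b,*z2(320,282),.046)))
print("knob w1",inv(ray(a,*z1(252,62),.078)))
im=cv2.imread("pics/w2.png")[60:145,180:260]
im=cv2.resize(im,None,fx=7,fy=7,interpolation=cv2.INTER_CUBIC); im=np.clip(255*(im/255.)**.5,0,255).astype(np.uint8)
for zz,col in [(.078,(0,255,0)),(.046,(255,255,0))]:
  for al in [.1,.2]:
    ca,sa=np.cos(al),-np.sin(al)
    B=np.array([[21,7],[21,-7],[-21,-7],[-21,7]])/1e3
    B=np.c_[B@np.array([[ca,sa],[-sa,ca]])+[.02,.068],np.full(4,zz)]
    u=proj(b,B@R.T+t); u=((u-[180,60]+.5)*7).astype(int); cv2.polylines(im,[u],True,col if al<.15 else (0,0,255),1)
cv2.imwrite("pics/knobz.png",im)
```

```text
[ 0.56089063  0.05985593 -0.4782436 ] -27.40133961909329 [ 0.4  1.3 -0.5  1.4  1.4 -1.1 -1.3 -0.9]
handle w1 [-59.4   0.2  93. ]
pointer w1 [ -8.5 -38.7  25. ] w2 [ -9.5 -38.1  25. ]
marker w1 [array([-31.5, -39.4,  32. ]), array([-31.7, -57. ,  32. ]), array([-42.8, -39.7,  32. ]), array([-43. , -57.5,  32. ])]
marker w2 [array([-29.7, -39.7,  32. ]), array([-29.9, -56.1,  32. ]), array([-42.4, -40.2,  32. ]), array([-42.6, -57.5,  32. ])]
line [array([17. , 69.3, 78. ]), array([ 2.3, 72.8, 78. ])]
clamp 0.23374318086890145
foot ring c [21.3 67.4 46. ]
knob w1 [17.6 64.6 78. ]
```

View pics/knobz.png

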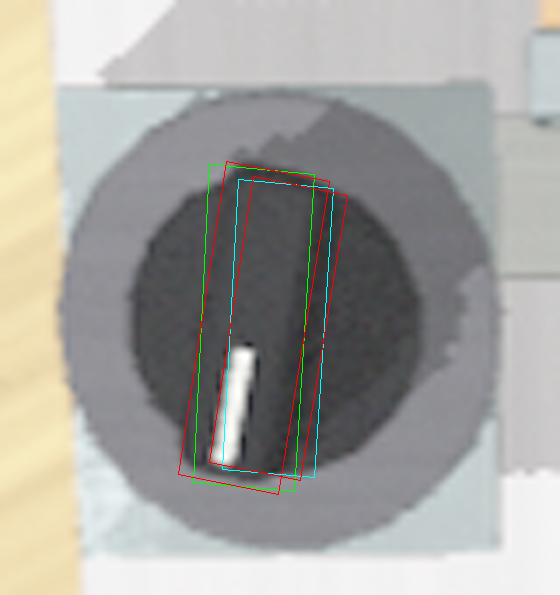

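The overlay matches the bar best at about 0.2 rad and the vice fit is good to 1–2 mm. I'll grip the knob with the tool turned half round so that joint 6 has room to turn clockwise.

```bash
cat > st.py <<'E'
from fit import *
p=(0.5609,0.0599,-0.4782); R,t=vice(p)
V=lambda x,y,z: R@np.array([x,y,z])+t
E
python3 - <<'E'
from rig import arm
from st import *
O=toolR(p[2]-0.2+np.pi); g=arm.grip_depth
q=arm.solve_ik(V(.02,.068,.16),O); print(np.round(q,1))
arm.grip(.05)
arm.move_to(V(.02,.068,.16),O)
arm.move_l(V(.02,.068,.071-g),feed=.1)
print(arm.current_t(),arm.current_force(),arm.current_joint_positions().round(1) if hasattr(arm.current_joint_positions(),'round') else arm.current_joint_positions())
im=arm.snapshot("wrist"); cv2.imwrite("pics/w3.png",im[:,:,::-1])
E
```

```text
[  4.8  30.9  81.5  -0.   67.5 -46.3]
8.8667 [ 0.38316518 -1.03457164 -0.1041645 ] [  4.8  38.5  86.8   0.   54.7 -46.3]
```

View pics/w3.png

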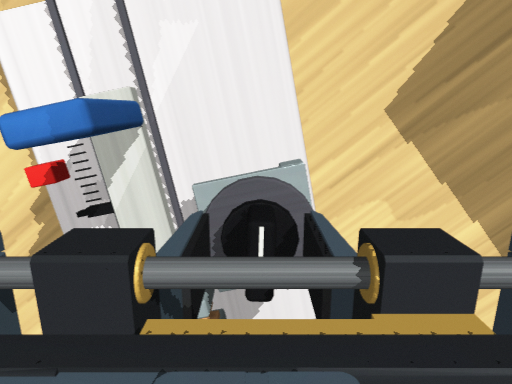

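The bar, at about (262,245), is centred between the fingers and its white line is upright, so the grip is aligned. I'll close the gripper and turn the knob, watching the moment.

Run:
```python
from rig import arm
from st import *
arm.grip(.0); print("w",arm.current_width(),arm.current_force(),arm.current_torque(),arm.current_t())
q0=np.array(arm.current_joint_positions())
base=arm.current_torque()[2]
for d in [25,50,62,66]+list(np.arange(67.5,74,1.)):
    q=q0.copy(); q[5]+=d; arm.move_joints(list(q)); arm.sleep(.05)
    T=arm.current_torque()[2]; print(d,round(0.2+np.radians(d),3),round(T,3),round(arm.current_t(),2))
    if d>60 and abs(T-base)>.5: break
```

```text
w 0.013993154133994323 [ 5.71196848 13.45815794 -3.92259489] [ 2.42772807 -1.14468256  0.05408906] 9.5583
25 0.636 -0.053 10.12
50 1.073 -0.053 10.68
62 1.282 -0.063 11.05
66 1.352 0.055 11.35
67.5 1.378 -0.025 11.65
68.5 1.396 -0.017 11.95
69.5 1.413 0.824 12.25
```

The moment rose sharply at about 1.40 rad, which is the stop. I'll ease off half a degree, release the knob, lift and look.

Run:
```python
from rig import arm
from st import *
q=np.array(arm.current_joint_positions()); q[5]-=.6; arm.move_joints(list(q))
print(arm.current_torque()[2])
arm.grip(.05)
arm.move_l(V(.02,.068,.16),feed=.15)
# over the handle, tool x = vice +y
O=toolR(p[2]+np.pi/2)
arm.move_to(V(-.0595,-.04,.17),O); arm.sleep(.2)
print(arm.current_t(),np.round(arm.current_joint_positions(),1))
c=arm.get_calibration("wrist"); im=arm.snapshot("wrist"); cv2.imwrite("pics/w4.png",im[:,:,::-1])
import pickle; pickle.dump(c,open("w4.pkl","wb"))
```

```text
0.09095851962506296
14.875 [-0.9 20.9 98.6  0.  60.5 26.5]
```

View pics/w4.png

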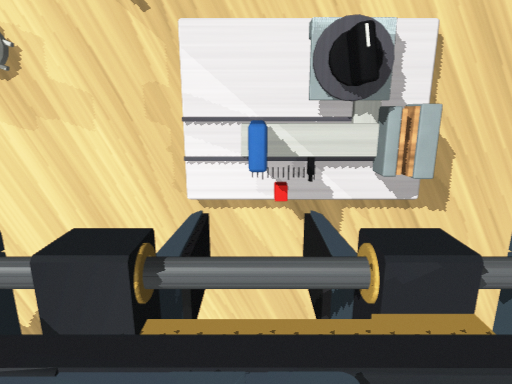

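The knob's bar now lies along the vice's y, with the white line at (367,35), so it is turned free. The handle top is at (258,146), the pointer at (311,168) and the marker at (281,191). Now I'll grip the handle.

Run:
```python
from rig import arm
from st import *
import pickle
c=pickle.load(open("w4.pkl","rb"))
inv=lambda P:((P-t)@R*1e3).round(1)
print("handle",inv(ray(c,258,123,.093)),inv(ray(c,258,168,.093)),"ptr",inv(ray(c,311,181,.025)),"mk",inv(ray(c,281,184,.032)))
im=cv2.imread("pics/w4.png")[100:215,230:350]; cv2.imwrite("pics/w4z.png",cv2.resize(im,None,fx=5,fy=5,interpolation=cv2.INTER_CUBIC))
h=V(-.060,0,0)
arm.move_l([h[0],h[1],.15],feed=.15)
arm.move_l([h[0],h[1],.045],feed=.1)
print(arm.current_force())
arm.grip(0.); print(arm.current_width(),arm.current_force(),arm.current_t(),inv(np.array(arm.current_ee_pos())))
im=arm.snapshot("wrist"); cv2.imwrite("pics/w5.png",im[:,:,::-1])
```

```text
handle [-58.8  18.3  93. ] [-58.8 -14.4  93. ] ptr [ -8. -39.  25.] mk [-37.  -40.3  32. ]
[ 0.35483512 -0.14263109 -0.52270787]
0.013452559833467563 [ 2.84767473 -3.15414714 -1.63947539] 17.2167 [-59.5   0.1  45.1]
```

View pics/w4z.png

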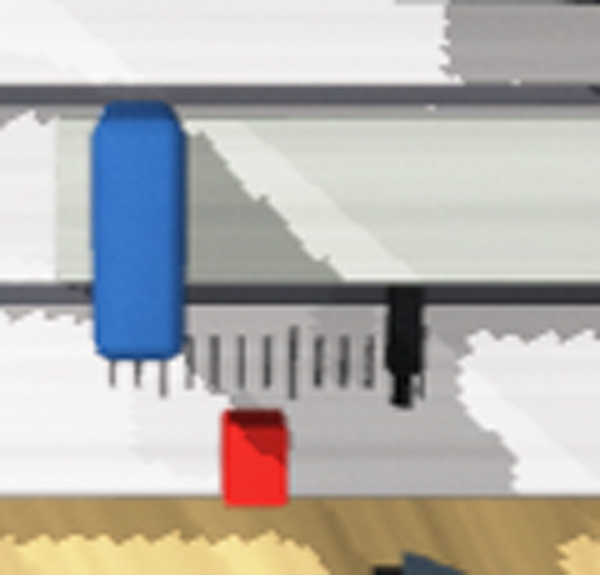

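View pics/w5.png

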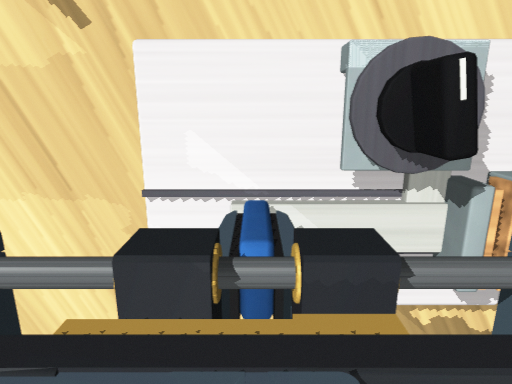

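The fingers are closed on the blue handle (width 13.5 mm), seen at (257,240). The needed pull works out at about 28 mm, so I'll pull that far and check from the other cameras.

Run:
```python
from rig import arm
from st import *
e=np.array(arm.current_ee_pos()); d=-R[:,0]
arm.move_l(e+d*.028,feed=.03); arm.sleep(.3)
e2=np.array(arm.current_ee_pos()); print("moved",((e2-e)@R*1e3).round(2),arm.current_width(),arm.current_force(),((np.array(arm.current_force()))@R).round(1),arm.current_t())
for n,sl in [("scene",(slice(150,250),slice(240,360))),("side",(slice(150,250),slice(150,270)))]:
    im=arm.snapshot(n)[:,:,::-1]; cv2.imwrite(f"pics/{n}6.png",im)
    cv2.imwrite(f"pics/{n}6z.png",cv2.resize(im[sl],None,fx=6,fy=6,interpolation=cv2.INTER_CUBIC))
im=arm.snapshot("wrist")[:,:,::-1]; cv2.imwrite("pics/w6.png",im)
```

```text
moved [-2.758e+01 -2.000e-02 -1.000e-02] 0.01353803107816542 [ 4.2708432  -5.27475451 -2.88472916] [ 6.2 -2.7 -2.9] 18.6333
```

View pics/scene6z.png

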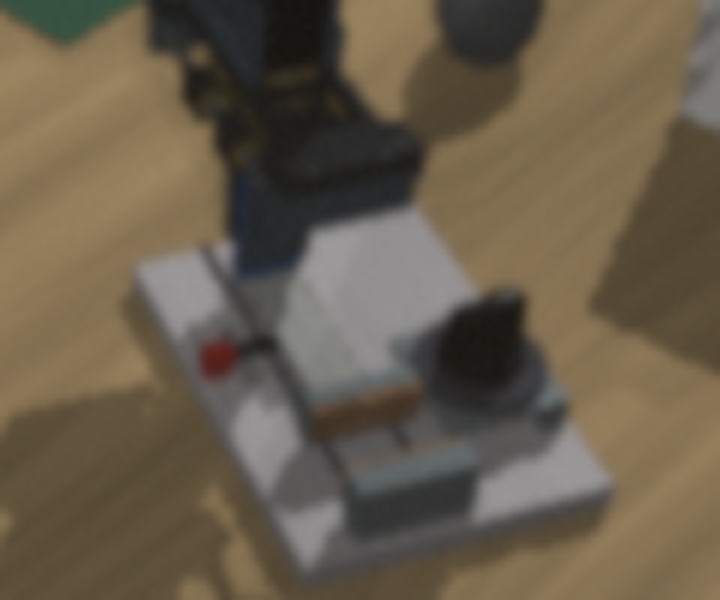

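View pics/side6z.png

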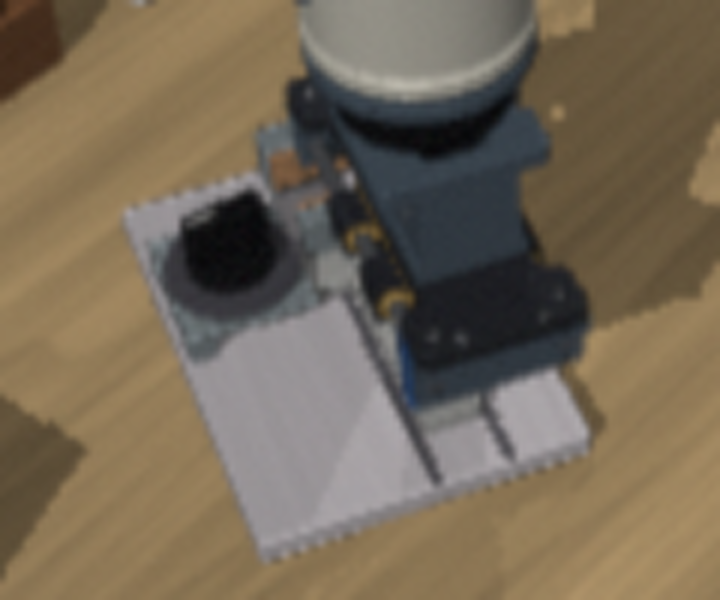

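View pics/w6.png

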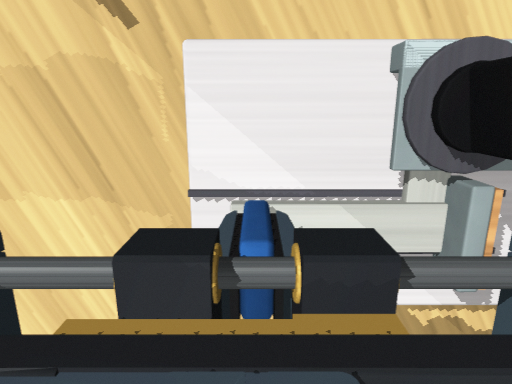

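The slide is out and the pointer, at zoom (250,346), stands beside the red marker at (217,357). Next I'll get the offset from the scene camera.

Run:
```python
from rig import arm
from st import *
c=arm.get_calibration("scene")
im=cv2.imread("pics/scene6.png")
inv=lambda P:((P-t)@R*1e3).round(1)
z=lambda u,v:(u/6-.42+240,v/6-.42+150)
hsv=cv2.cvtColor(im,cv2.COLOR_BGR2HSV); m=((hsv[...,0]<8)|(hsv[...,0]>172))&(hsv[...,1]>150)&(hsv[...,2]>60); m[:190]=0;m[230:]=0;m[:,:260]=0;m[:,300:]=0
ys,xs=np.nonzero(m); print(len(xs),xs.mean(),ys.mean(),"mk centroid @z.026",inv(ray(c,xs.mean(),ys.mean(),.026)))
print("ptr tip",inv(ray(c,*z(243,349),.025)),"base",inv(ray(c,*z(262,344),.025)))
P=lambda x,y,zz:proj(c,V(x,y,zz))[0]
big=cv2.resize(im[190:230,260:300],None,fx=14,fy=14,interpolation=cv2.INTER_CUBIC)
cv2.imwrite("pics/s6zz.png",np.clip(255*(big/255.)**.6,0,255).astype(np.uint8))
# same measure on the starting picture for reference
i0=cv2.imread("pics/scene0.png"); hs=cv2.cvtColor(i0,cv2.COLOR_BGR2HSV); m=((hs[...,0]<8)|(hs[...,0]>172))&(hs[...,1]>150)&(hs[...,2]>60); m[:190]=0;m[230:]=0;m[:,:260]=0;m[:,300:]=0
ys,xs=np.nonzero(m); print("start mk",len(xs),inv(ray(c,xs.mean(),ys.mean(),.026)),"start ptr tip",inv(ray(c,240+265/6,160+295/5.4,.025)))
```

```text
13 275.9230769230769 209.30769230769232 mk centroid @z.026 [-31.9 -47.5  26. ]
ptr tip [-35.1 -32.6  25. ] base [-35.4 -22.   25. ]
start mk 11 [-32.6 -47.9  26. ] start ptr tip [ -3.5 -32.5  25. ]
```

View pics/s6zz.png

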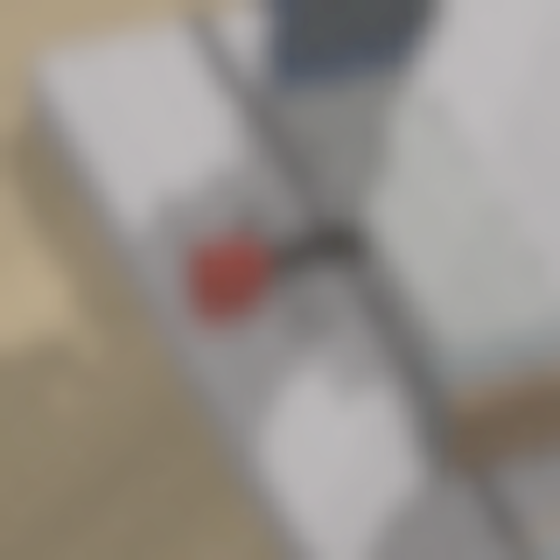

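Run:
```python
from rig import arm
from st import *
import pickle
c=pickle.load(open("w4.pkl","rb")); inv=lambda P:((P-t)@R*1e3).round(2)
f=lambda u,v:(u/5-.4+230,v/5-.4+100)
m=[inv(ray(c,*f(u,v),.032)) for u,v in [(222,425),(288,425),(222,500),(288,500)]]
print(m,"ptr",inv(ray(c,*f(402,400),.025)),inv(ray(c,*f(405,340),.025)))
s=arm.get_calibration("scene")
# scene-registered vice pose
R2,t2=vice((0.5673,0.0571,-0.4806))
im=cv2.imread("pics/scene6.png")[190:230,260:300]; big=cv2.resize(im,None,fx=14,fy=14,interpolation=cv2.INTER_CUBIC)
px=lambda P:((proj(s,np.array(P)@R2.T+t2)-[260,190]+.5)*14).astype(int)
for mx in (-.037,):
  for z in (.016,.032):
    cv2.polylines(big,[px([[mx+a,-.048+b,z] for a,b in [(-.006,-.008),(.006,-.008),(.006,.008),(-.006,.008)]])],True,(0,255,0),1)
cv2.polylines(big,[px([[-.0376,-.038,.025],[-.0376,-.018,.025]])],False,(255,255,0),1)
cv2.imwrite("pics/ov.png",big)
```

```text
[array([-43.55, -40.91,  32.  ]), array([-31.21, -40.92,  32.  ]), array([-43.37, -55.45,  32.  ]), array([-30.89, -55.46,  32.  ])] ptr [ -8.96 -37.65  25.  ] [ -8.84 -26.09  25.  ]
```

View pics/ov.png

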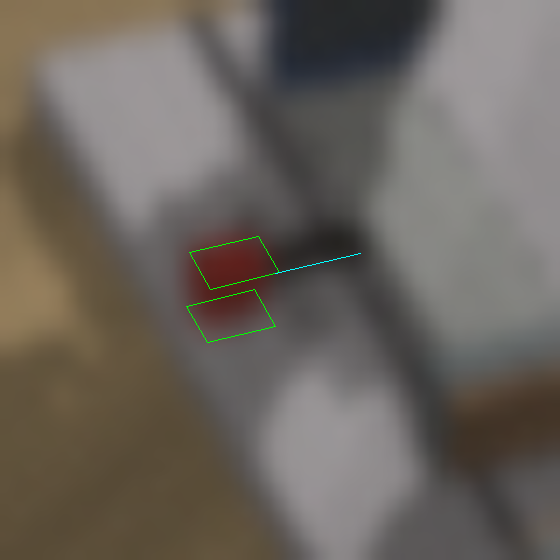

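The wrist views put the needed pull at about 28.3 mm. The slide is at about 27.6 mm, and the scene overlay agrees to within about 2 mm, so it is well inside ±6 mm. I'll do a final rest check and hand in.

Run:
```python
from rig import arm
from st import *
arm.sleep(.3); print(np.round(arm.current_dq(),3),arm.current_width(),(np.array(arm.current_force())@R).round(1),((np.array(arm.current_ee_pos())-t)@R*1e3).round(2),arm.current_t())
arm.sign_off()
```

```text
[ 0.035  0.066 -0.011  0.034  0.029 -0.002] 0.01390853329400718 [ 5.8 -3.1 -2.4] [-8.709e+01  7.000e-02  4.511e+01] 19.0833
the job is handed in; nothing more can be done
```

I freed the clamp and pulled the slide to the red marker. I handed the job in at about 19 s with the gripper still holding the blue handle; no verdict is reported.

- **Clamp knob:** I turned it clockwise from about 0.2 rad until the moment jumped at about 1.40 rad, which is its stop. I then eased off half a degree and let go. Later pictures show the bar across the slide, still turned free.
- **Slide:** I gripped the handle across its thickness and pulled it out 27.6 mm. The wrist pictures put the marker 26.6 to 29 mm from the pointer's rest position, best estimate 28.3 mm. The pointer should therefore be within about 1–2 mm of the marker's middle.
- **Pointer check:** The scene camera also shows the pointer beside the marker, but at about 2 mm per pixel it is a coarse check. Its fit of the vice's position also differed from the wrist camera's by about 7 mm, so I relied only on the pointer-to-marker offset. The side camera's view of the marker was blocked by the gripper.
- **Final state:** The arm was at rest with the fingers at 13.9 mm on the 14 mm handle. The sensed force of about 6 N along the slide agrees with the spring's expected 6.8 N.
- **Other items:** I did not touch anything else that I know of. I made no separate check of the bystanders' positions at the end.

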